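# Fill the empty bay of the solder spool tray

## Task

The low dark tray on the soldering bench has three bays: two already hold a solder spool and one is empty. Take the full solder spool that stands on the bench outside the tray (not the spent reel with the bare thin core, nor the flux jar) and set it down upright in the empty bay, without dropping it from a height, and leave the two spools in the tray where they are.

Things in the scene. Friction and masses are not known exactly. Their poses are not given: they have to be found in the camera images.
- tray: low dark grey tray fixed to the bench, 90 mm (its x) by 260 mm (its y), 18 mm tall, open on top: three bays in a row along y. Origin: centre of its underside, z up. Walls and dividers 5 mm thick and 18 mm tall; inner floor 5 mm up. Bays 80 by 80 mm inside, centred at y = -85, 0 and +85 mm, x = 0. Which bay is empty varies; the spools in it stand up to 10 mm off centre.
- fresh_spool: the spool to move: upright cylinder 56 mm across, 60 mm tall, about 0.4 kg: green flanges, silvery wire wound almost flush between them. Origin: centre of its underside, z up. It stands on the bench right of the tray (-y); 50 mm or more from it stand a spent reel (same flanges, bare core 22 mm thick) and a flux jar (52 mm across, black lid), neither over 60 mm tall.
- spool_a: one of the two spools already in the tray, same shape and size as fresh_spool. Either may be in any bay; the bay with neither is the empty one. Origin: centre of its underside, z up.
- spool_b: the other spool already in the tray, same shape and size as fresh_spool. Origin: centre of its underside, z up.

How it is judged:
At the end, for the whole second after the job is handed in: The fresh spool stands on the floor of the bay that was empty (within 16 mm of the bay centre along x and y, underside within 6 mm of the inner floor), upright within 10 degrees and at rest; the other two are upright within 10 degrees and within 15 mm of where they were ((y of fresh_spool in the frame of tray between -0.101 and -0.069 m or y of fresh_spool in the frame of tray between -0.016 and 0.016 m or y of fresh_spool in the frame of tray between 0.069 and 0.101 m) and x of fresh_spool in the frame of tray between -0.016 and 0.016 m and z of fresh_spool in the frame of tray between -0.001 and 0.011 m and angle between each of fresh_spool, spool_a, spool_b's own z axis and vertical below 0.17 rad and linear speed of fresh_spool below 0.03 m/s and distance of each of spool_a, spool_b from where it was at the start of the episode below 0.015 m); the robot touches nothing.
It fails at once if a spool already in the tray is moved by more than 15 mm (distance of any of spool_a, spool_b from where it was at the start of the episode above 0.015 m).
It fails at once if the fresh spool is dropped: touched by nothing while more than 40 mm above the bench (height (world z) of fresh_spool above 0.04 m and contact force between fresh_spool and anything else below 0.02 N).
It also fails if it takes over 35 s, if anything falls off the work surface, if the arm or the gripper's body presses on something with over 40 N, if the wrist force passes 120 N, or if a joint passes its speed limit or range.

## Robot

A 7-joint arm with a two-finger parallel gripper is mounted at the origin on the work surface. World frame = base frame: x ahead of the robot, y to its left, z up, the work surface at z = 0. Lengths are in m, angles in rad, forces in N, time in s.
With the tool pointing down it reaches from about 0.4 to 0.875 m from the base axis. Payload 6.5 kg.
Tool frame: the origin (TCP) lies at the very end of the fingers, on their centre line; the grasp point (between the pads) lies 19 mm behind it; z points along the fingers, y is the line along which they close (so a half turn about z gives the same grasp; the last joint's range is limited). The gripper opens to 88 mm and grips with 3 to 60 N. Pads are 18 mm wide; open, the fingers measure 123 mm over their backs; the gripper's body (75 mm by 187 mm) begins 45 mm behind the grasp point.
Start: joints at [-1.19, 0.536, -0.004, 1.538, 0.003, 1.067, -0.071], TCP at [0.281, 0.586, 0.239] pointing down, gripper open.
Joint ranges: [-2.7, 2.7], [-0.37, 2.16], [-1.27, 1.26], [0.24, 2.4], [-1.31, 4.45], [0.19, 1.91], [-2.76, 2.76]. Speed limits (rad/s): [2.39, 2.39, 3.14, 3.14, 3.14, 3.14, 3.14].

## Interface

Orientations are given as a rotation vector (axis times angle).
In Python, from bench import manip gives the robot as it stands.
- The arm moves only by the tool servo_tool, never from a script. Its argument "deltas" is a list of rows, each a list of 6 numbers: the shift along the tool's x, y, z as a fraction of full scale, then the turn, a rotation vector about the tool's x, y, z as a fraction of full scale. A call has 1 to 10 rows; each row is the pose to reach, as a shift and turn from the pose commanded when the call began, along the tool's axes at that moment; what a row does not reach only later rows make up. Full scale, the value 1, is 400 mm for a shift and 90 degrees for a turn. A row lasts 1/10 s, in which the tool goes at most 50 mm and 8.59 degrees, less where a joint would pass 70% of its speed; a pose out of reach is approached as far as the arm can. A call with a number of a shift or a turn outside -1 to 1 is refused whole. A call with a gripper value outside its range is refused whole. "grip" is the opening, from -1 (shut) to 1 (fully open), set as the call begins (left out, the last holds). The fingers move at their own pace and stop on an object; the grip force is fixed at half the most. Time passes only in rows, so rows that repeat a pose let the fingers close. It gives the time, the measured TCP pose, the force, the opening and the grip force at its end, in the units of the state.
- manip.get_state(): the state, without advancing time (a new reading comes with each control period).
- manip.get_image(name): name is "scene" or "top"; returns a dict with "img" (400x640x3 uint8, red, green, blue), "fx", "fy", "cx", "cy" (pixels), "D" ([k1, k2, p1, p2, k3] as OpenCV has them; the pictures are not rectified), "R" (3x3) and "t" (3): a world point X has camera coordinates R X + t. Camera axes: x right, y down, z forward; pixel columns grow to the right and rows downward; lengths in m; the calibration is good to about 2 mm. A picture is of the moment at which its call begins. There is no depth.
- manip.close_job(): hands the job in; it is judged then, once.
The state is a dict: "t": time; "joints": joint angles; "dq": joint speeds; "effort": joint torques, N m; "eef_pos": TCP position; "orientation": TCP orientation; "wrist_force": force on the tool from outside, world axes, zero at the start; "ft_torque": the same for the moment, N m; "finger_gap": finger opening in m; "grasp_force": force on a finger pad.
Only numpy, scipy, OpenCV 4.12 (cv2) and the standard library are available. Lean on these libraries where they do the work, as an engineer would, in place of code of your own. Each camera call takes 0.05 s, during which the arm holds its last target. There are 200 camera calls.

## Working session

There is one attempt and no reset: what is moved stays moved. The work goes in short steps, Python scripts to look and compute and a tool call to move; the robot and the scene stay as the last step left them, time stands still between calls to the robot, and variables do not carry over. Pictures are saved under pics/ and viewed, at most 10 in all, crops included, and the job is handed in when it is done.

Besides the shell and the picture viewer there is one more tool, called after "Request:" as a command line: name --pt "numbers of a row" for each row, then --argument value for the rest. servo_tool: Moves the arm, as the interface text tells. Its arguments: {"type":"object","properties":{"deltas":{"type":"array","items":{"type":"array","items":{"type":"number"}}},"grip":{"type":"number"}},"required":["deltas"]}

```bash
mkdir -p pics; python3 - <<'E'
from bench import manip
import cv2
for n in("scene","top"):
    d=manip.get_image(n); cv2.imwrite(f"pics/{n}0.png",d["img"][:,:,::-1])
    print(n,{k:v for k,v in d.items() if k!="img"})
s=manip.get_state();print(s)
E
```

```text
scene {'fx': 402.9172144149157, 'fy': 402.9172144149157, 'cx': 319.730962129062, 'cy': 201.54253102000672, 'D': array([-0.04832874,  0.        ,  0.        ,  0.        ,  0.        ]), 'R': array([[-0.62020264,  0.78441728,  0.00618214],
       [ 0.59455238,  0.47519703, -0.64861025],
       [-0.51171882, -0.39859418, -0.76109561]]), 't': array([ 0.35392823, -0.27854288,  1.09885851])}
top {'fx': 425.0848412337022, 'fy': 425.0848412337022, 'cx': 320.32546738691934, 'cy': 201.52939940957575, 'D': array([-0.10832132,  0.        ,  0.        ,  0.        ,  0.        ]), 'R': array([[-0.01531814, -0.99941361,  0.0306234 ],
       [-0.98900629,  0.01063932, -0.14749024],
       [ 0.14707794, -0.03254601, -0.98858932]]), 't': array([-0.05132718,  0.52954542,  0.98736707])}
{'t': 0.1, 'joints': array([-1.1902167 ,  0.53709253, -0.00442821,  1.53871793,  0.00261608,
        1.06734562, -0.07120458]), 'dq': array([ 0.00333713, -0.0017772 ,  0.00038942, -0.00393823, -0.0028923 ,
        0.00063386, -0.00171775]), 'effort': array([ 2.75293853e-03, -5.72077703e+01,  9.94175971e-01, -2.52232468e+01,
       -5.61133248e-02,  1.34551286e-02,  6.71633202e-06]), 'eef_pos': array([0.28062791, 0.58569866, 0.23794743]), 'orientation': array([-6.95829240e-01, -3.06334540e+00,  2.42408093e-03]), 'wrist_force': array([ 0.13468987, -0.04654115,  0.14961216]), 'ft_torque': array([ 0.02714471,  0.03311951, -0.01066455]), 'grasp_force': 0.0, 'finger_gap': 0.08800930397718046}
```

View pics/top0.png

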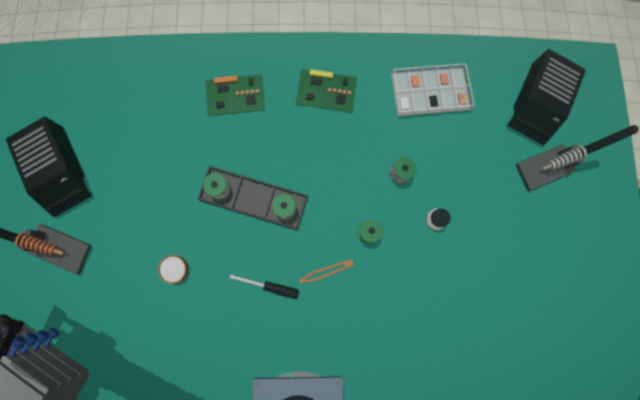

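View pics/scene0.png

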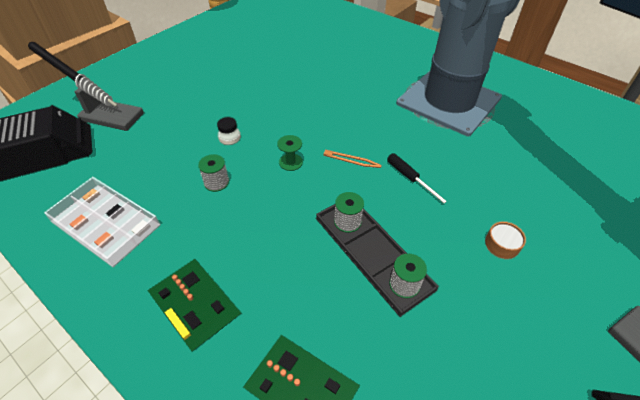

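The top view shows the tray with spools at about (215,184) and (284,205), and the middle bay empty near (252,197). The fresh spool is at (403,168). In the scene view its wire wrap is visible at (212,172). The spent reel is at top (371,231) and scene (290,150), and the jar is at top (439,218).

```bash
cat > h.py <<'E'
import numpy as np,cv2
from scipy.spatial.transform import Rotation as Ro
def cast(d,px,z):
    K=np.array([[d["fx"],0,d["cx"]],[0,d["fy"],d["cy"]],[0,0,1]])
    u=cv2.undistortPoints(np.array(px,float).reshape(-1,1,2),K,d["D"]).reshape(-1,2)
    r=np.c_[u,np.ones(len(u))]@d["R"]; c=-d["R"].T@d["t"]
    return c+r*((z-c[2])/r[:,2])[:,None]
def big(m,c,r):
    w=np.zeros_like(m);cv2.circle(w,c,r,255,-1)
    cs,_=cv2.findContours(m&w,cv2.RETR_EXTERNAL,cv2.CHAIN_APPROX_NONE)
    return max(cs,key=cv2.contourArea)
def flange(d,c,r=24,z=.06):
    # dark-green flange against brighter teal bench: compare G/B ratio
    i=d["img"].astype(float);R,G,B=i[...,0],i[...,1],i[...,2]
    m=((G>1.45*B)&(G>1.4*R)&(G>40)).astype(np.uint8)*255
    k=big(m,c,r); p=cast(d,k[:,0,:],z)
    (x,y),rad=cv2.minEnclosingCircle(p[:,:2].astype(np.float32))
    return x,y,rad,cv2.contourArea(k)
E
python3 - <<'E'
from h import *;from bench import manip
T=manip.get_image("top");S=manip.get_image("scene")
print(T["img"][176,400],T["img"][165,395],T["img"][225,200-30],T["img"][197,252],S["img"][168,204],S["img"][200,250])
for n,t,s in(("fresh",(403,167),(211,163)),("A",(215,184),(349,200)),("B",(284,205),(409,262))):
    z=.065 if n!="fresh" else .06
    for d,c in((T,t),(S,s)):
        try: print(n,np.round(flange(d,c,20,z),4))
        except Exception as e: print(n,e)
m=(T["img"].max(2)<100).astype(np.uint8)*255
k=big(m,(252,197),64); k=cv2.convexHull(k)
r=cv2.minAreaRect(cast(T,k[:,0,:],.018)[:,:2].astype(np.float32)*1000);print("tray",r)
print(cv2.boxPoints(r))
print(cv2.boxPoints(cv2.minAreaRect(k)))
E
```

```text
[ 58 119  83] [ 62 122  85] [ 48 135 118] [95 96 96] [ 40 126  69] [ 33 163 136]
fresh [ 6.066e-01 -2.646e-01  2.470e-02  2.615e+02]
fresh [ 6.079e-01 -2.628e-01  2.830e-02  3.460e+02]
A max() iterable argument is empty
A [5.186e-01 3.040e-02 2.830e-02 4.730e+02]
B max() iterable argument is empty
B [5.706e-01 1.940e-01 2.790e-02 6.780e+02]
tray ((543.661376953125, 108.54533386230469), (261.2555847167969, 91.89571380615234), 72.47755432128906)
[[460.5162     -2.1872559]
 [548.1479    -29.855164 ]
 [626.8065    219.27792  ]
 [539.17487   246.94583  ]]
[[196.77068 200.43118]
 [207.42204 164.9266 ]
 [308.4312  195.22937]
 [297.77985 230.73395]]
```

```bash
cat >> h.py <<'E'
YT=np.radians(72.48-90)   # tray x direction
def goal(p,yaw,s):
    """delta row (fractions) to put TCP at p, tool z down, tool y along yaw (or opposite, nearer)"""
    R0=Ro.from_rotvec(s["orientation"]);best=None
    for a in(yaw,yaw+np.pi):
        y=np.array([np.cos(a),np.sin(a),0]);z=np.array([0,0,-1.]);x=np.cross(y,z)
        w=(R0.inv()*Ro.from_matrix(np.c_[x,y,z])).as_rotvec()
        if best is None or np.linalg.norm(w)<np.linalg.norm(best): best=w
    return np.round(np.r_[R0.inv().apply(np.array(p)-s["eef_pos"])/.4,best/(np.pi/2)],4)
E
python3 - <<'E'
from h import *;from bench import manip
s=manip.get_state();print(Ro.from_rotvec(s["orientation"]).as_matrix().round(3))
a=goal([.6075,-.2635,.2],YT,s);print(a)
a=goal([.47,.16,.239],YT,s);print(a)
E
```

```text
[[-0.902  0.432 -0.   ]
 [ 0.432  0.902 -0.001]
 [-0.    -0.001 -1.   ]]
[-1.6541e+00 -1.5620e+00  9.7300e-02 -5.0000e-04  5.0000e-04  9.1030e-01]
[-8.867e-01 -7.558e-01 -1.100e-03 -5.000e-04  5.000e-04  9.103e-01]
```

Request:
servo_tool --pt "-0.09 -0.075 0 0 0 0.09" --pt "-0.18 -0.15 0 0 0 0.18" --pt "-0.27 -0.23 0 0 0 0.27" --pt "-0.36 -0.3 0 0 0 0.36" --pt "-0.45 -0.38 0 0 0 0.45" --pt "-0.54 -0.46 0 0 0 0.54" --pt "-0.63 -0.54 0 0 0 0.63" --pt "-0.72 -0.61 0 0 0 0.72" --pt "-0.81 -0.69 0 0 0 0.82" --pt "-0.89 -0.76 0 0 0 0.91" --grip 1

```text
t: 1.2
eef_pos: [0.4711, 0.1559, 0.2389]
orientation: [2.54, 1.849, 0.001]
wrist_force: [-0.0, -0.5, -0.0]
finger_gap: 0.0881
grasp_force: 0.0
```

```bash
python3 - <<'E'
from h import *;from bench import manip
s=manip.get_state();print(s["t"],s["eef_pos"],s["joints"].round(2));print(goal([.6075,-.2635,.15],YT,s))
E
```

```text
1.2 [0.47113207 0.15585879 0.23892931] [-0.77  0.29  0.44  1.96 -0.15  0.93 -0.57]
[-8.929e-01  6.466e-01  2.224e-01  2.000e-04 -1.000e-04 -4.200e-03]
```

Request:
servo_tool --pt "-0.09 0.065 0 0 0 0" --pt "-0.18 0.13 0 0 0 0" --pt "-0.27 0.195 0.02 0 0 0" --pt "-0.36 0.26 0.05 0 0 0" --pt "-0.45 0.325 0.08 0 0 0" --pt "-0.54 0.39 0.11 0 0 0" --pt "-0.63 0.455 0.14 0 0 0" --pt "-0.72 0.52 0.17 0 0 0" --pt "-0.81 0.585 0.19 0 0 0" --pt "-0.893 0.647 0.2 0 0 -0.004"

```text
t: 2.2
eef_pos: [0.6097, -0.262, 0.1575]
orientation: [-2.527, -1.865, 0.001]
wrist_force: [-0.1, 0.6, 0.8]
finger_gap: 0.0882
grasp_force: 0.0
```

```bash
python3 - <<'E'
from h import *;from bench import manip
d=manip.get_image("scene");e=manip.get_image("top");im=np.hstack([d["img"][60:260,110:410],e["img"][80:280,280:580]])
cv2.imwrite("pics/c1.png",im[:,:,::-1])
s=manip.get_state();print(s["t"],s["eef_pos"],s["joints"].round(2));print(goal([.6075,-.2635,.028],YT,s))
try: print(flange(d,(211,163),20))
except Exception as x: print(x)
E
```

```text
2.3 [ 0.60906628 -0.26750011  0.1580751 ] [ 0.04  0.69  0.46  1.58 -0.35  0.95  0.31]
[ 9.900e-03 -7.000e-03  3.251e-01  5.000e-04  2.900e-03 -1.000e-04]
(0.6085139513015747, -0.2629946768283844, 0.02819995954632759, 345.5)
```

View pics/c1.png

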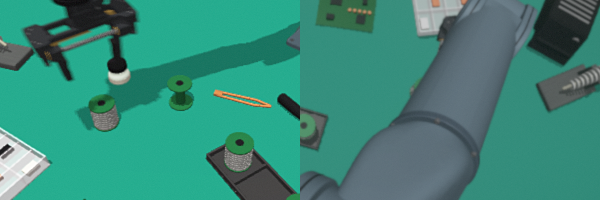

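The scene crop shows the open fingers straddling the air above the fresh spool, which is undisturbed at crop (105,112). The arm hides it in the top view. I'll go down to just above it and let the arm settle.

Request:
servo_tool --pt "0.01 -0.007 0.08 0 0 0" --pt "0.01 -0.007 0.16 0 0 0" --pt "0.01 -0.007 0.18 0 0 0" --pt "0.01 -0.007 0.18 0 0 0"

```text
t: 2.7
eef_pos: [0.6077, -0.2548, 0.0857]
orientation: [-2.525, -1.865, 0.002]
wrist_force: [-0.7, -1.0, 1.0]
finger_gap: 0.088
grasp_force: 0.0
```

```bash
python3 - <<'E'
from h import *;from bench import manip
s=manip.get_state();print(s["t"],s["eef_pos"]);print(goal([.608,-.2632,.028],YT,s))
E
```

```text
2.7 [ 0.60766257 -0.25475267  0.08572898]
[-2.000e-02  7.400e-03  1.443e-01 -1.700e-03 -1.000e-04  4.500e-03]
```

Request:
servo_tool --pt "-0.01 0.004 0 0 0 0" --pt "-0.01 0.004 0 0 0 0" --pt "-0.01 0.004 0 0 0 0" --pt "-0.01 0.004 0 0 0 0"

```text
t: 3.1
eef_pos: [0.6093, -0.2601, 0.0876]
orientation: [2.527, 1.865, 0.001]
wrist_force: [-0.5, -0.5, -0.5]
finger_gap: 0.0881
grasp_force: 0.0
```

```bash
python3 - <<'E'
from h import *;from bench import manip
s=manip.get_state();print(s["t"],s["eef_pos"],abs(s["dq"]).max());print(goal([.608,-.2632,.028],YT,s))
E
```

```text
3.1 [ 0.60934154 -0.2600965   0.08762386] 0.0060546960971563325
[-0.0084 -0.0011  0.1491  0.0009 -0.      0.0042]
```

Request:
servo_tool --pt "-0.008 -0.001 0.03 0 0 0" --pt "-0.008 -0.001 0.07 0 0 0" --pt "-0.008 -0.001 0.11 0 0 0" --pt "-0.008 -0.001 0.14 0 0 0" --pt "-0.008 -0.001 0.15 0 0 0.004" --pt "-0.008 -0.001 0.15 0 0 0.004" --pt "-0.008 -0.001 0.15 0 0 0.004"

```text
t: 3.8
eef_pos: [0.6078, -0.2631, 0.027]
orientation: [2.533, 1.857, 0.0]
wrist_force: [0.0, 0.8, 0.2]
finger_gap: 0.0883
grasp_force: 0.0
```

Request:
servo_tool --pt "0 0 0 0 0 0" --pt "0 0 0 0 0 0" --pt "0 0 0 0 0 0" --pt "0 0 0 0 0 0" --pt "0 0 0 0 0 0" --pt "0 0 0 0 0 0" --pt "0 0 0 0 0 0" --grip -1

```text
t: 4.5
eef_pos: [0.6078, -0.2629, 0.027]
orientation: [2.533, 1.858, 0.001]
wrist_force: [0.8, 0.3, 2.8]
finger_gap: 0.0554
grasp_force: 30.0
```

Request:
servo_tool --pt "0 0 -0.03 0 0 0" --pt "0 0 -0.09 0 0 0" --pt "0 0 -0.16 0 0 0" --pt "0 0 -0.22 0 0 0" --pt "0 0 -0.27 0 0 0" --pt "0 0 -0.3 0 0 0" --pt "0 0 -0.3 0 0 0" --pt "0 0 -0.3 0 0 0"

```text
t: 5.3
eef_pos: [0.6069, -0.2624, 0.1459]
orientation: [-2.532, -1.857, 0.001]
wrist_force: [-0.1, 0.1, -4.6]
finger_gap: 0.0553
grasp_force: 30.0
```

```bash
python3 - <<'E'
from h import *;from bench import manip
s=manip.get_state();print(s["t"],s["eef_pos"],s["finger_gap"],s["wrist_force"],abs(s["dq"]).max());print(goal([.5437,.1085,.147],YT,s))
E
```

```text
5.3 [ 0.60689216 -0.26240079  0.14593206] 0.055272014359848604 [-0.06130016  0.08284599 -4.62677034] 0.01632334843729846
[ 8.369e-01 -4.294e-01 -1.800e-03 -9.000e-04 -2.000e-04  3.000e-04]
```

Request:
servo_tool --pt "0.04 -0.02 0 0 0 0" --pt "0.11 -0.055 0 0 0 0" --pt "0.2 -0.1 0 0 0 0" --pt "0.3 -0.155 0 0 0 0" --pt "0.4 -0.205 0 0 0 0" --pt "0.5 -0.255 0 0 0 0" --pt "0.6 -0.31 0 0 0 0" --pt "0.7 -0.36 0 0 0 0" --pt "0.78 -0.4 0 0 0 0" --pt "0.82 -0.42 0 0 0 0"

```text
t: 6.3
eef_pos: [0.5433, 0.1062, 0.1455]
orientation: [-2.525, -1.863, 0.002]
wrist_force: [-0.3, 0.4, -4.4]
finger_gap: 0.0555
grasp_force: 30.0
```

Request:
servo_tool --pt "0.017 -0.009 0 0 0 0" --pt "0.017 -0.009 0 0 0 0" --pt "0.017 -0.009 0 0 0 0" --pt "0.017 -0.009 0 0 0 0" --pt "0.017 -0.009 0 0 0 0" --pt "0.017 -0.009 0 0 0 0"

```text
t: 6.9
eef_pos: [0.5447, 0.1071, 0.1467]
orientation: [2.535, 1.856, -0.0]
wrist_force: [-0.8, 1.1, -5.0]
finger_gap: 0.0555
grasp_force: 30.0
```

```bash
python3 - <<'E'
from h import *;from bench import manip
s=manip.get_state();print(s["t"],s["eef_pos"],s["finger_gap"],s["wrist_force"],abs(s["dq"]).max());print(goal([.5437,.1085,.034],YT,s))
d=manip.get_image("scene");cv2.imwrite("pics/c2.png",cv2.resize(d["img"][80:340,240:500,::-1],None,fx=2,fy=2))
E
```

```text
6.9 [0.5446649  0.10714079 0.14673028] 0.05548048774804906 [-0.80834466  1.0858043  -4.95350135] 0.005723946328571924
[ 2.600e-03 -3.400e-03  2.818e-01  1.000e-04  1.000e-04 -6.000e-04]
```

View pics/c2.png

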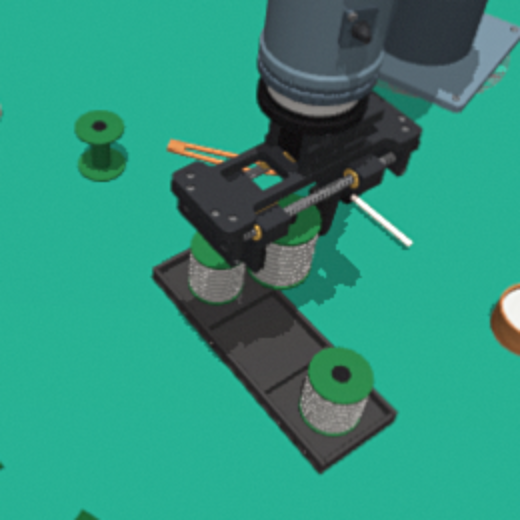

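The held spool is upright over the tray, and both tray spools are untouched with the middle bay clear below. I'll go down, slowing at the end.

Request:
servo_tool --pt "0.003 -0.003 0.03 0 0 0" --pt "0.003 -0.003 0.08 0 0 0" --pt "0.003 -0.003 0.14 0 0 0" --pt "0.003 -0.003 0.19 0 0 0" --pt "0.003 -0.003 0.23 0 0 0" --pt "0.003 -0.003 0.255 0 0 0" --pt "0.003 -0.003 0.268 0 0 0" --pt "0.003 -0.003 0.275 0 0 0" --pt "0.003 -0.003 0.277 0 0 0" --pt "0.003 -0.003 0.277 0 0 0"

```text
t: 7.95
eef_pos: [0.5442, 0.1097, 0.0364]
orientation: [2.533, 1.857, 0.002]
wrist_force: [-0.8, 0.3, -4.9]
finger_gap: 0.0553
grasp_force: 30.0
```

Request:
servo_tool --pt "0 0 0.002 0 0 0" --pt "0 0 0.004 0 0 0" --pt "0 0 0.006 0 0 0" --pt "0 0 0.008 0 0 0" --pt "0 0 0.008 0 0 0" --pt "0 0 0.008 0 0 0"

```text
t: 8.55
eef_pos: [0.5437, 0.1096, 0.0327]
orientation: [-2.533, -1.858, 0.0]
wrist_force: [-0.4, -0.2, -4.0]
finger_gap: 0.0554
grasp_force: 30.0
```

Still carrying most of the weight, so a little further down to contact.

Request:
servo_tool --pt "0 0 0.002 0 0 0" --pt "0 0 0.003 0 0 0" --pt "0 0 0.004 0 0 0" --pt "0 0 0.004 0 0 0"

```text
t: 8.95
eef_pos: [0.5439, 0.1096, 0.0319]
orientation: [-2.533, -1.857, -0.001]
wrist_force: [-3.3, -1.1, 7.9]
finger_gap: 0.0552
grasp_force: 30.0
```

Contact with the floor: the force has turned to +8 N. I'll release and then rise.

Request:
servo_tool --pt "0 0 0 0 0 0" --pt "0 0 0 0 0 0" --pt "0 0 0 0 0 0" --pt "0 0 0 0 0 0" --pt "0 0 0 0 0 0" --pt "0 0 0 0 0 0" --pt "0 0 0 0 0 0" --grip 1

```text
t: 9.65
eef_pos: [0.5437, 0.1096, 0.0311]
orientation: [2.533, 1.858, -0.0]
wrist_force: [0.4, -0.3, 0.2]
finger_gap: 0.0883
grasp_force: 0.0
```

Request:
servo_tool --pt "0 0 -0.03 0 0 0" --pt "0 0 -0.08 0 0 0" --pt "0 0 -0.15 0 0 0" --pt "0 0 -0.23 0 0 0" --pt "0 0 -0.32 0 0 0" --pt "0 0 -0.4 0 0 0" --pt "0.1 0 -0.45 0 0 0" --pt "0.2 0 -0.45 0 0 0" --pt "0.3 0 -0.45 0 0 0" --pt "0.4 0 -0.45 0 0 0"

```text
t: 10.65
eef_pos: [0.5921, 0.2637, 0.2125]
orientation: [-2.534, -1.857, -0.002]
wrist_force: [0.3, 0.7, -0.0]
finger_gap: 0.0882
grasp_force: 0.0
```

Request:
servo_tool --pt "0.1 0 0 0 0 0" --pt "0.2 0 0 0 0 0" --pt "0.3 0 0 0 0 0" --pt "0.3 0 0 0 0 0" --pt "0.3 0 0 0 0 0"

```text
t: 11.15
eef_pos: [0.6276, 0.377, 0.2113]
orientation: [2.532, 1.859, -0.001]
wrist_force: [0.0, -1.9, -1.7]
finger_gap: 0.0878
grasp_force: 0.0
```

```bash
python3 - <<'E'
from h import *;from bench import manip
s=manip.get_state();print(s["t"],s["eef_pos"],s["finger_gap"],s["wrist_force"])
d=manip.get_image("scene");cv2.imwrite("pics/c3.png",cv2.resize(d["img"][80:340,240:500,::-1],None,fx=2,fy=2))
K=np.array([[d["fx"],0,d["cx"]],[0,d["fy"],d["cy"]],[0,0,1]])
for q in([.5437,.1085,.065],[.5186,.0304,.065],[.5706,.194,.065]):
    p=cv2.projectPoints(np.array([q]),cv2.Rodrigues(d["R"])[0],d["t"],K,d["D"])[0].ravel()
    try: print(q,p.round(),np.round(flange(d,tuple(map(int,p)),20,.065),4))
    except Exception as x: print(x)
E
```

```text
11.15 [0.62760558 0.37703845 0.21128779] 0.08782440580302384 [ 0.01735758 -1.90138481 -1.74481193]
[0.5437, 0.1085, 0.065] [376. 231.] [5.443e-01 1.078e-01 2.820e-02 5.650e+02]
[0.5186, 0.0304, 0.065] [349. 203.] [5.186e-01 3.040e-02 2.830e-02 4.730e+02]
[0.5706, 0.194, 0.065] [410. 267.] [5.705e-01 1.942e-01 2.800e-02 6.845e+02]
```

View pics/c3.png

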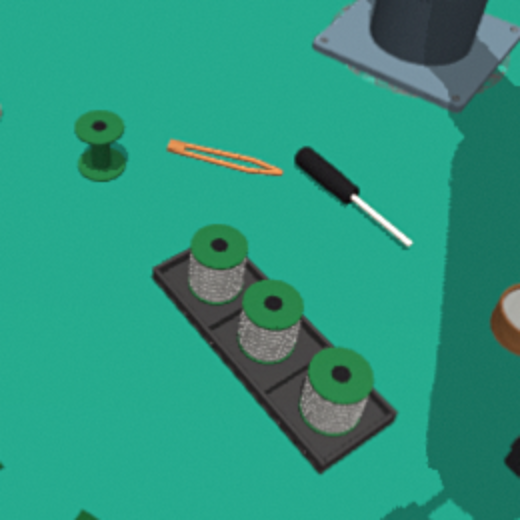

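All three spools stand upright in the tray. The fresh one at crop (270,320) is within 1 mm of the bay centre, and the other two haven't moved.

```bash
python3 -c "
from bench import manip
print(manip.close_job())"
```

```text
the job is handed in; nothing more can be done
None
```

I set the fresh spool down upright in the empty middle bay, about 1 mm from its centre by the last camera view. The two tray spools are where they were, the gripper is clear, and I handed the job in at about 11 s; no verdict was returned.

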